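Find the steel pin by heft and knock out the stuck slug

ROBOT

A 7-joint arm with a two-finger parallel gripper is mounted at the origin on a cart in front of the work surface, level with it; the furniture and walls round the work are solid. World frame = base frame: x ahead of the robot, y to its left, z up, the work surface at z = 0. Lengths are in m, angles in rad, forces in N, time in s.
With the tool pointing down it reaches from about 0.4 to 0.85 m from the base axis. Payload 10.4 kg.
Tool frame: the origin (TCP) lies midway between the tips of the shut fingers; the grasp point (between the pads) lies 19 mm behind it; z points along the fingers, y is the line along which they close (so a half turn about z gives the same grasp; the last joint's range is limited). The gripper opens to 87 mm and grips with 3 to 60 N. Pads are 19 mm wide; open, the fingers measure 117 mm over their backs; the gripper's body (75 mm by 190 mm) begins 51 mm behind the grasp point.
Start: joints at [-1.239, 0.332, -0.065, 1.46, 0.022, 1.35, -0.088], TCP at [0.217, 0.586, 0.223] pointing down, gripper open.
Joint ranges: [-2.6, 2.6], [-0.5, 2.12], [-1.47, 1.34], [0.16, 2.42], [-1.27, 4.41], [0.06, 2.06], [-2.6, 2.6]. Speed limits (rad/s): [2.22, 2.22, 2.79, 2.79, 3.14, 3.14, 3.14].

INTERFACE

Orientations are given as a 3x3 rotation matrix whose columns are the frame's x, y, z axes.
In Python, from plant import monitor, camera, workorder gives the robot as it stands.
- The arm moves only by the tool jog_arm, never from a script. Its argument "deltas" is a list of rows, each a list of 3 entries, a list of its own where there are three numbers: the shift along the tool's x, y, z in units of 30 mm (1.0 is 30 mm), then the turn about the tool's z in units of 6 degrees (1.0 is 6 degrees), then the finger opening in mm, from 0 to 87. In form: [[[tx, ty, tz], spin, claw], ...]. A call has 1 to 8 rows; each row is the pose to reach, as a shift and turn from the pose commanded when the call began, along the tool's axes at that moment; what a row does not reach only later rows make up. A row lasts 1/8 s, in which the tool goes at most 62.5 mm and 10.7 degrees, less where a joint would pass 70% of its speed; a pose out of reach is approached as far as the arm can. A call with a gripper value outside its range is refused whole. The fingers move at their own pace and stop on an object; "squeeze" is the grip in N (left out, the last holds). Time passes only in rows, so rows that repeat a pose let the fingers close. It gives the time, the measured TCP pose, the force, the opening and the grip force at its end, in the units of the state.
- monitor.get_state(): the state, without advancing time (a new reading comes with each control period).
- camera(name): name is "side" or "top"; returns a dict with "image" (384x512x3 uint8, red, green, blue), "mtx" (3x3 intrinsics, pixels), "k1" (the pictures are not rectified: a ray, as slopes to the right and down, at radius r is drawn at 1 + k1 r^2 times it, then the intrinsics apply), "xyz" and "rotation" of the camera in the world. Camera axes: x right, y down, z forward; pixel columns grow to the right and rows downward; lengths in m; the calibration is good to about 2 mm. A picture is of the moment at which its call begins. There is no depth.
- workorder.hand_in(): hands the job in; it is judged then, once.
The state is a dict: "time_s": time; "joint_positions": joint angles; "qd": joint speeds; "joint_efforts": joint torques, N m; "eef_pos": TCP position; "ee_rot": TCP orientation; "ft_force": force on the tool from outside, world axes, zero at the start; "torque": the same for the moment, N m; "width": finger opening in m; "grip_force": force on a finger pad.
Only numpy, scipy, OpenCV 4.12 (cv2) and the standard library are available. Lean on these libraries where they do the work, as an engineer would, in place of code of your own. Each camera call takes 0.05 s, during which the arm holds its last target. There are 200 camera calls.

TASK

The three ground pins in the black notched rack look alike, but two are carbide and one is steel, about half as heavy: tell them apart by their weight in the grip. Carbide chips when it is pushed with, so first lay both carbide pins in the aluminium tray; then, with the steel pin, push the copper slug that is stuck in the bushing of the blue knock-out block out into its slug pan, and lay that pin back in notches of the rack. Do not let a pin fall, and leave the other things on the bench where they are.

Things in the scene. Friction and masses are not known exactly. Their poses are not given: they have to be found in the camera images.
- pin_a: Bright ground round pin, 16 mm in diameter, 130 mm long, chamfered alike at both ends, one of three that look the same. It weighs either about 0.2 kg (steel) or about 0.38 kg (carbide), each give or take 8 per cent. Origin at the middle of its length, on its axis; x runs along the pin.
- pin_b: Bright ground round pin, 16 mm in diameter, 130 mm long, chamfered alike at both ends, one of three that look the same. It weighs either about 0.2 kg (steel) or about 0.38 kg (carbide), each give or take 8 per cent. Origin at the middle of its length, on its axis; x runs along the pin.
- pin_c: Bright ground round pin, 16 mm in diameter, 130 mm long, chamfered alike at both ends, one of three that look the same. It weighs either about 0.2 kg (steel) or about 0.38 kg (carbide), each give or take 8 per cent. Origin at the middle of its length, on its axis; x runs along the pin.
- rack: Pin rack, fixed: two black notched rests, each 8 mm thick and 48 mm high, on an aluminium base plate 128x146x6 mm. Origin under its centre; x runs along the pins. The rests stand at x = -52 and +52 mm; each has three V notches at y = -50, 0 and +50 mm, 28 mm wide at the top and 14 mm deep. A pin lying in a pair of notches has its axis 45 mm above the origin and is level; between the rests it is free on both sides and below.
- tray: Bent aluminium tray, 170 mm (x) by 111 mm (y), loose, 0.6 kg. Origin under its centre; z up. Floor 2 mm thick, walls 2 mm thick and 26 mm high on both long sides and on the +x end; the -x end is open.
- knockout_block: Blue knock-out block on a dark steel base plate 172x84x8 mm, fixed. Origin on the bench under the middle of the bushing's length; x points from the slug pan to the block. The bushing lies strapped on its 30 degree slope. The slug pan is an open aluminium box at the lower end of the bushing: x from -102 to -10 mm, y from -33 to +33 mm, floor top 10 mm and rim 28 mm above the bench. The strap and its screws reach no farther than 39 mm from the bore's axis.
- bushing: Steel die bushing in the block: outside 44 mm, with a 54 mm head 6 mm thick at its upper end, bore 22 mm straight through, 45 mm long. Origin at the centre of the upper mouth of the bore. z is the bore's axis and points out of that mouth, 30 degrees above level and away from the slug pan; the bore runs 45 mm along -z to the lower end above the pan. x is square to the bore and points down and away from the robot, y is level. The mouth is 86 mm above the bench.
- slug: Copper slug, 22 mm in diameter and 14 mm long, jammed in the bore midway, its centre 22.5 mm below the upper mouth. Origin at its centre; z along it. It stays put until pushed, takes about 5 to 20 N to break loose, may then slide on to the lower end of the bore and hang there partly out, and drops into the pan once it is pushed clear; with the pin's tip 10 mm out of the lower end it has always dropped.
- oil_bottle: cream oil bottle with a red spout, 35 mm across and 106 mm tall, standing; origin under its centre
- swarf_brush: purple hand brush, 30x86x55 mm; origin under its centre
- go_gauge: grey pin gauge with a knurled middle, 16x90x16 mm; origin under its centre
- nippers: small pliers with red handles, 112x51x10 mm; origin under its centre
- driver: precision screwdriver with a black and yellow handle, 132x12x12 mm; origin under its centre
- marker: white and blue marker pen, 17x135x16 mm; origin under its centre
Things that resemble listed ones, but are neither listed nor needed, are in the scene too. Leave any brown look-alike of the tray alone.

How it is judged:
On the way:
1. the slug has dropped into the slug pan while the steel pin is at least 20 mm into the bore from the upper mouth and both carbide pins lie in the tray (each pressing on it with its weight, over 2.8 N) (x of slug in the frame of knockout_block between -0.104 and -0.006 m and y of slug in the frame of knockout_block between -0.034 and 0.034 m and height (world z) of slug below 0.035 m and (((x of pin_a in the frame of bushing between -0.007 and 0.007 m and y of pin_a in the frame of bushing between -0.007 and 0.007 m and z of pin_a in the frame of bushing between -0.03 and 0.045 m and angle between the x axis of pin_a and the z axis of bushing, either way round below 0.2 rad) and (x of pin_b in the frame of tray between -0.09 and 0.085 m and y of pin_b in the frame of tray between -0.055 and 0.055 m and z of pin_b in the frame of tray between 0.005 and 0.025 m and contact force between pin_b and tray above 2.8 N) and (x of pin_c in the frame of tray between -0.09 and 0.085 m and y of pin_c in the frame of tray between -0.055 and 0.055 m and z of pin_c in the frame of tray between 0.005 and 0.025 m and contact force between pin_c and tray above 2.8 N)) or ((x of pin_b in the frame of bushing between -0.007 and 0.007 m and y of pin_b in the frame of bushing between -0.007 and 0.007 m and z of pin_b in the frame of bushing between -0.03 and 0.045 m and angle between the x axis of pin_b and the z axis of bushing, either way round below 0.2 rad) and (x of pin_a in the frame of tray between -0.09 and 0.085 m and y of pin_a in the frame of tray between -0.055 and 0.055 m and z of pin_a in the frame of tray between 0.005 and 0.025 m and contact force between pin_a and tray above 2.8 N) and (x of pin_c in the frame of tray between -0.09 and 0.085 m and y of pin_c in the frame of tray between -0.055 and 0.055 m and z of pin_c in the frame of tray between 0.005 and 0.025 m and contact force between pin_c and tray above 2.8 N)) or ((x of pin_c in the frame of bushing between -0.007 and 0.007 m and y of pin_c in the frame of bushing between -0.007 and 0.007 m and z of pin_c in the frame of bushing between -0.03 and 0.045 m and angle between the x axis of pin_c and the z axis of bushing, either way round below 0.2 rad) and (x of pin_a in the frame of tray between -0.09 and 0.085 m and y of pin_a in the frame of tray between -0.055 and 0.055 m and z of pin_a in the frame of tray between 0.005 and 0.025 m and contact force between pin_a and tray above 2.8 N) and (x of pin_b in the frame of tray between -0.09 and 0.085 m and y of pin_b in the frame of tray between -0.055 and 0.055 m and z of pin_b in the frame of tray between 0.005 and 0.025 m and contact force between pin_b and tray above 2.8 N)))), for 0.05 s.
At the end, for the whole second after the job is handed in: Slug in the slug pan; both carbide pins at rest in the tray (each weighing on it over 2.8 N, middle inside the tray, axis 5 to 25 mm above its underside); steel pin at rest in any pair of rack notches (axis 41 to 50 mm above the rack's underside, parallel within 0.08 rad, centred within 30 mm) (x of slug in the frame of knockout_block between -0.104 and -0.006 m and y of slug in the frame of knockout_block between -0.034 and 0.034 m and height (world z) of slug below 0.035 m and (((x of pin_a in the frame of rack between -0.03 and 0.03 m and y of pin_a in the frame of rack between -0.065 and 0.065 m and z of pin_a in the frame of rack between 0.041 and 0.05 m and angle between the x axis of pin_a and the x axis of rack, either way round below 0.08 rad) and (x of pin_b in the frame of tray between -0.09 and 0.085 m and y of pin_b in the frame of tray between -0.055 and 0.055 m and z of pin_b in the frame of tray between 0.005 and 0.025 m and contact force between pin_b and tray above 2.8 N) and (x of pin_c in the frame of tray between -0.09 and 0.085 m and y of pin_c in the frame of tray between -0.055 and 0.055 m and z of pin_c in the frame of tray between 0.005 and 0.025 m and contact force between pin_c and tray above 2.8 N)) or ((x of pin_b in the frame of rack between -0.03 and 0.03 m and y of pin_b in the frame of rack between -0.065 and 0.065 m and z of pin_b in the frame of rack between 0.041 and 0.05 m and angle between the x axis of pin_b and the x axis of rack, either way round below 0.08 rad) and (x of pin_a in the frame of tray between -0.09 and 0.085 m and y of pin_a in the frame of tray between -0.055 and 0.055 m and z of pin_a in the frame of tray between 0.005 and 0.025 m and contact force between pin_a and tray above 2.8 N) and (x of pin_c in the frame of tray between -0.09 and 0.085 m and y of pin_c in the frame of tray between -0.055 and 0.055 m and z of pin_c in the frame of tray between 0.005 and 0.025 m and contact force between pin_c and tray above 2.8 N)) or ((x of pin_c in the frame of rack between -0.03 and 0.03 m and y of pin_c in the frame of rack between -0.065 and 0.065 m and z of pin_c in the frame of rack between 0.041 and 0.05 m and angle between the x axis of pin_c and the x axis of rack, either way round below 0.08 rad) and (x of pin_a in the frame of tray between -0.09 and 0.085 m and y of pin_a in the frame of tray between -0.055 and 0.055 m and z of pin_a in the frame of tray between 0.005 and 0.025 m and contact force between pin_a and tray above 2.8 N) and (x of pin_b in the frame of tray between -0.09 and 0.085 m and y of pin_b in the frame of tray between -0.055 and 0.055 m and z of pin_b in the frame of tray between 0.005 and 0.025 m and contact force between pin_b and tray above 2.8 N))) and linear speed of each of pin_a, pin_b, pin_c, slug below 0.02 m/s); the robot touches nothing.
It fails at once if a pin touches the slug before the other two pins lie in the tray ((contact force between pin_a and slug above 0.3 N and not (x of pin_b in the frame of tray between -0.09 and 0.085 m and y of pin_b in the frame of tray between -0.055 and 0.055 m and z of pin_b in the frame of tray between 0.005 and 0.025 m and x of pin_c in the frame of tray between -0.09 and 0.085 m and y of pin_c in the frame of tray between -0.055 and 0.055 m and z of pin_c in the frame of tray between 0.005 and 0.025 m)) or (contact force between pin_b and slug above 0.3 N and not (x of pin_a in the frame of tray between -0.09 and 0.085 m and y of pin_a in the frame of tray between -0.055 and 0.055 m and z of pin_a in the frame of tray between 0.005 and 0.025 m and x of pin_c in the frame of tray between -0.09 and 0.085 m and y of pin_c in the frame of tray between -0.055 and 0.055 m and z of pin_c in the frame of tray between 0.005 and 0.025 m)) or (contact force between pin_c and slug above 0.3 N and not (x of pin_a in the frame of tray between -0.09 and 0.085 m and y of pin_a in the frame of tray between -0.055 and 0.055 m and z of pin_a in the frame of tray between 0.005 and 0.025 m and x of pin_b in the frame of tray between -0.09 and 0.085 m and y of pin_b in the frame of tray between -0.055 and 0.055 m and z of pin_b in the frame of tray between 0.005 and 0.025 m))).
It fails at once if a pin is let fall (moves faster than 0.6 m/s, a drop of about 18 mm, with no finger on it) ((linear speed of pin_a above 0.6 m/s and contact force between pin_a and the fingers below 0.05 N) or (linear speed of pin_b above 0.6 m/s and contact force between pin_b and the fingers below 0.05 N) or (linear speed of pin_c above 0.6 m/s and contact force between pin_c and the fingers below 0.05 N)).
It fails at once if a bystander (oil bottle, brush, gauge, pliers, screwdriver or marker) is moved more than 30 mm (distance of any of oil_bottle, swarf_brush, go_gauge, nippers, driver, marker from where it was at the start of the episode above 0.03 m).
It also fails if it takes over 72 s, if anything falls off the work surface, if the arm or the gripper's body presses on something with over 40 N, if the wrist force passes 120 N, or if a joint passes its speed limit or range.

## Working session

There is one attempt and no reset: what is moved stays moved. The work goes in short steps, Python scripts to look and compute and a tool call to move; the robot and the scene stay as the last step left them, time stands still between calls to the robot, and variables do not carry over. Pictures are saved under pics/ and viewed, at most 10 in all, crops included, and the job is handed in when it is done.

Besides the shell and the picture viewer there is one more tool, called after "Emit:" as name([rows], argument=value, ...), one row to a line, values as JSON. jog_arm: Moves the arm, as the interface text tells. Its arguments: {"type":"object","properties":{"deltas":{"type":"array","items":{"type":"array"}},"squeeze":{"type":"number"}},"required":["deltas"]}

```bash
mkdir -p pics; ls; python3 - <<'E'
from plant import monitor, camera
import cv2,numpy as np
s=monitor.get_state(); print(s)
for n in("side","top"):
    c=camera(n); cv2.imwrite(f"pics/{n}0.png",cv2.resize(c["image"][:,:,::-1],(800,600),interpolation=cv2.INTER_CUBIC)); print(n,c["mtx"],c["k1"],c["xyz"],c["rotation"])
    np.savez(f"{n}0.npz",**c)
E
```

```text
pics
{'time_s': 0.0, 'joint_positions': array([-1.23863004,  0.33286562, -0.06471541,  1.46096823,  0.02162007,
        1.34988862, -0.08846974]), 'qd': array([ 0.00053344, -0.00026827, -0.00055498,  0.00157717,  0.00144249,
        0.00185657,  0.00103633]), 'joint_efforts': array([-1.48139006e-03, -6.23262548e+01,  2.35521002e-02, -3.89900780e+01,
       -6.16148603e-02,  3.93914804e-02,  6.08248956e-05]), 'eef_pos': array([0.21697316, 0.58570677, 0.22174504]), 'ee_rot': array([[-9.37752310e-01,  3.47304518e-01, -4.20315809e-04],
       [ 3.47304763e-01,  9.37751312e-01, -1.37042356e-03],
       [-8.18025938e-05, -1.43109554e-03, -9.99998973e-01]]), 'ft_force': array([0.79912758, 0.62947746, 0.05213471]), 'torque': array([ 0.00954031,  0.00511378, -0.00043927]), 'grip_force': 0.0, 'width': 0.08730188701358273}
side [[453.31075489   0.         260.91780085]
 [  0.         453.31075489 191.06918711]
 [  0.           0.           1.        ]] 0.012475097780021257 [ 0.01296638 -0.95668347  1.02754709] [[ 0.90908139 -0.23710607  0.3425664 ]
 [-0.41609028 -0.55811556  0.71789686]
 [ 0.02097393 -0.79516522 -0.60603   ]]
top [[443.82448826   0.         254.4348763 ]
 [  0.         443.82448826 185.86967629]
 [  0.           0.           1.        ]] 0.0046889018671421034 [-0.43299129  0.13246666  1.71527661] [[-0.01961478 -0.85146421  0.52404576]
 [-0.99975323  0.02217022 -0.00139834]
 [-0.01042758 -0.52394387 -0.85168896]]
```

View pics/side0.png

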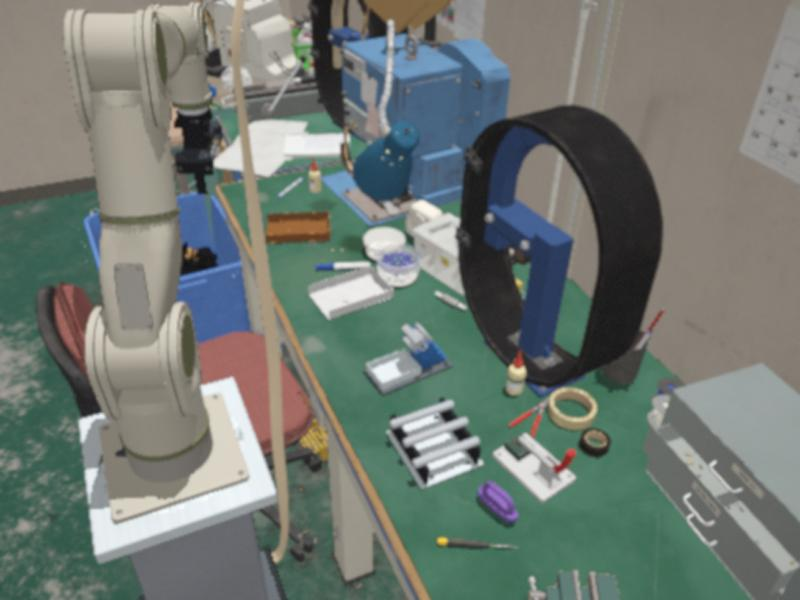

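View pics/top0.png

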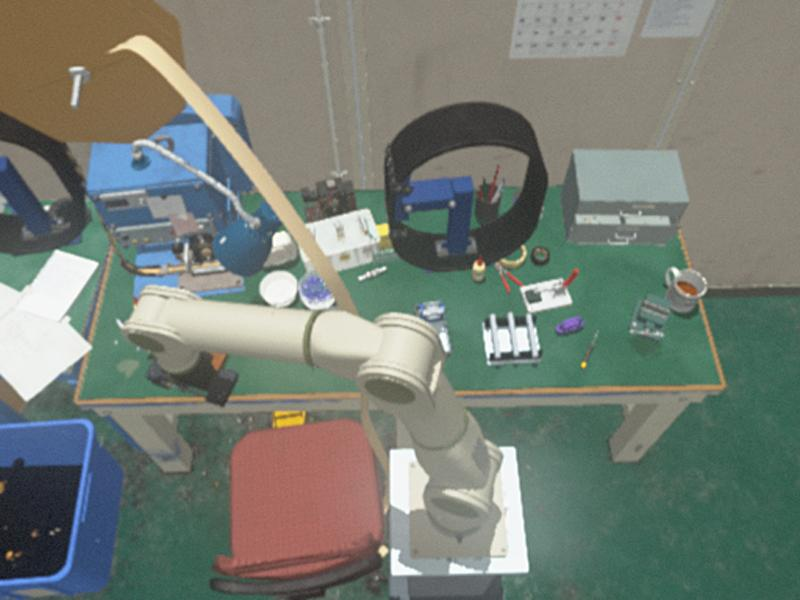

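```bash
cat > h.py <<'E'
import numpy as np,cv2
from scipy.optimize import least_squares
def load(n): return dict(np.load(n))
def proj(c,P):
    p=(np.atleast_2d(P)-c["xyz"])@c["rotation"]; s=p[:,:2]/p[:,2:]
    s=s*(1+float(c["k1"])*(s**2).sum(1,keepdims=True)); m=c["mtx"]
    return s*[m[0,0],m[1,1]]+m[:2,2]
def ground(c,uv,z):
    m=c["mtx"]; s0=(np.array(uv,float)-m[:2,2])/[m[0,0],m[1,1]]; s=s0
    for _ in range(5): s=s0/(1+float(c["k1"])*(s**2).sum())
    d=c["rotation"]@[s[0],s[1],1]; return c["xyz"]+d*(z-c["xyz"][2])/d[2]
def crop(c,x,y,w,h,k,fn): cv2.imwrite(fn,cv2.resize(c["image"][y:y+h,x:x+w,::-1],None,fx=k,fy=k,interpolation=cv2.INTER_CUBIC))
E
python3 - <<'E'
from h import *
s=load("side0.npz");t=load("top0.npz")
crop(s,190,165,190,150,4,"pics/sc.png"); crop(t,255,175,130,75,6,"pics/tc.png")
for n,uv in dict(rack=(435,440),tray=(350,293),block=(410,365),brown=(298,227),bottle=(515,395),hoopbase=(545,380),brush=(497,500),driver=(477,545),clamp=(535,465)).items(): print(n,ground(s,np.array(uv)/1.5625,0).round(3))
E
```

```text
rack [ 0.457 -0.162  0.   ]
tray [0.475 0.335 0.   ]
block [0.501 0.046 0.   ]
brown [0.452 0.672 0.   ]
bottle [ 0.66 -0.12  0.  ]
hoopbase [ 0.741 -0.107  0.   ]
brush [ 0.496 -0.329  0.   ]
driver [ 0.42  -0.392  0.   ]
clamp [ 0.599 -0.29   0.   ]
```

View pics/sc.png

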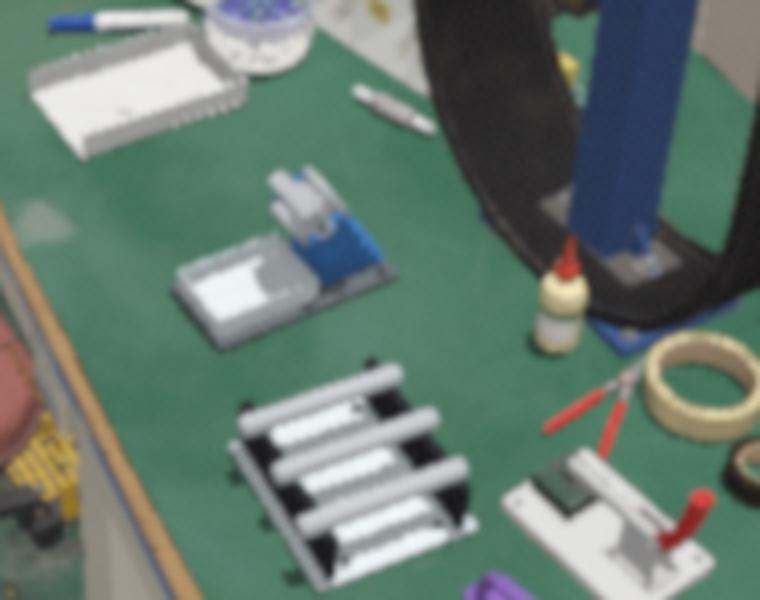

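View pics/tc.png

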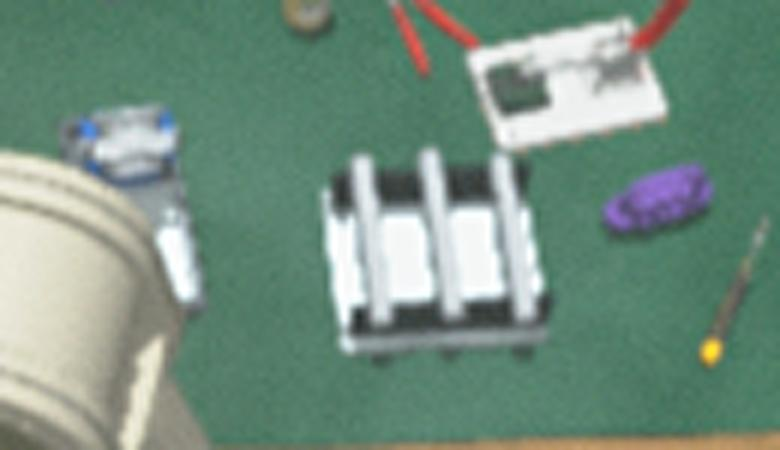

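```bash
cat > fit.py <<'E'
from h import *
s=load("side0.npz");t=load("top0.npz")
S=lambda *p:[(np.array(q)+.5)/4-.5+[190,165] for q in p]
T=lambda *p:[(np.array(q)+.5)/6-.5+[255,175] for q in p]
def pose(q,P):
    c,n=np.cos(q[2]),np.sin(q[2]); P=np.atleast_2d(P)
    return np.c_[q[0]+c*P[:,0]-n*P[:,1],q[1]+n*P[:,0]+c*P[:,1],P[:,2]]
def fit(name,q0,obs,ex=0):
    # obs: (cam,uv,P[,idx of extra x shift])
    def f(q):
        r=[]
        for o in obs:
            P=np.array(o[2],float)
            if len(o)>3: P[0]+=q[3+o[3]]
            r.append((proj(o[0],pose(q,P))[0]-o[1]))
        return np.ravel(r)
    R=least_squares(f,np.r_[q0,np.zeros(ex)],loss="soft_l1"); print(name,R.x.round(4),"deg",np.degrees(R.x[2]).round(2)); print(f(R.x).reshape(-1,2).round(1).tolist()); return R.x
if __name__=="__main__":
    o=[]
    sp=S((243,422),(400,372),(277,472),(436,415),(303,525),(465,467)); tp=T((381,318),(362,158),(453,312),(430,152),(525,315),(500,158))
    for i in range(3):
        for e in range(2):
            P=[(-.065,.065)[e],.05-.05*i,.045]; o+=[(s,sp[2*i+e],P,i),(t,tp[2*i+e],P,i)]
    b=[(-.064,-.073,0),(.064,-.073,.006),(-.064,.073,.006)]
    o+=list(zip([s]*3,S((324,590),(477,525),(232,445)),b))
    o+=[(t,T((323,190))[0],(.064,.073,.006)),(t,T((345,350))[0],(-.064,.073,0)),(t,T((548,340))[0],(-.064,-.073,0))]
    fit("rack",[.46,-.16,0],o,3)
    o=list(zip([s]*4,S((175,275),(220,328),(318,287),(272,237)),[(-.102,.033,.028),(-.102,-.033,.028),(-.01,-.033,.028),(-.01,.033,.028)]))
    fit("block",[.5,.05,.0],o)
    o=list(zip([s]*6,S((83,139),(83,158),(245,84),(30,75),(30,97),(190,28)),[(-.085,-.0555,.026),(-.085,-.0555,0),(.085,-.0555,.026),(-.085,.0555,.026),(-.085,.0555,0),(.085,.0555,.026)]))
    fit("tray",[.47,.33,.0],o)
    for p in S((490,215),(560,290),(625,352),(740,300),(560,350)): print(ground(s,p,0).round(3))
E
python3 fit.py
```

```text
rack [ 0.4471 -0.1791  0.0285  0.0006  0.003  -0.0025] deg 1.63
[[0.4, 1.4], [-0.1, 0.5], [0.3, 0.1], [-0.6, 0.1], [0.2, 0.6], [-0.2, 0.4], [0.4, 0.3], [-0.5, 0.1], [-0.1, 0.7], [-0.1, 0.5], [0.3, -0.2], [-0.5, -0.4], [-0.9, 0.6], [0.7, -0.1], [-0.1, -0.7], [-0.3, -0.3], [-0.7, 0.0], [-0.3, 0.1]]
block [0.5076 0.0351 0.1405] deg 8.05
[[0.4, 0.7], [-0.3, -0.3], [-0.3, -0.5], [0.2, 0.3]]
tray [0.4707 0.3203 0.1098] deg 6.29
[[-0.4, 0.1], [-0.1, 1.0], [0.6, -0.2], [-0.3, -0.1], [0.2, -0.0], [0.1, -1.1]]
[0.693 0.048 0.   ]
[ 0.699 -0.058  0.   ]
[ 0.709 -0.14   0.   ]
[ 0.829 -0.127  0.   ]
[ 0.662 -0.118  0.   ]
```

```bash
cat > rows.py <<'E'
import sys
from h import *
from plant import monitor
from fit import pose
RACK=[.4471,-.1791,.0285];BLK=[.5076,.0351,.1405];TRAY=[.4707,.3203,.1098]
def at(f,x,y,z): return pose(f,(x,y,z))[0]
def rows(*tg):
    "tg: (world xyz, yaw deg of line along pins)"
    s=monitor.get_state(); R=s["ee_rot"]; y0=np.degrees(np.arctan2(R[1,0],R[0,0]))
    print("t",s["time_s"],"pos",s["eef_pos"].round(4),"yaw",y0.round(2),"F",s["ft_force"].round(2),"w",round(s["width"],4),"g",round(s["grip_force"],1))
    for p,yaw in tg:
        d=(yaw-y0+90)%180-90
        print((R.T@(np.array(p)-s["eef_pos"])/.03).round(2).tolist(),round(-d/6,2))
E
python3 - <<'E'
from rows import *
ry=np.degrees(RACK[2])
rows(((.44,.33,.2),ry),(at(RACK,0,.05,.13),ry),(at(RACK,0,.05,.036),ry))
E
```

```text
t 0.1 pos [0.217  0.5858 0.2218] yaw 159.67 F [-0.94  0.22 -0.01] w 0.087 g 0.0
[-9.93, -5.41, 0.74] -3.66
[-15.42, -19.69, 3.09] -3.66
[-15.42, -19.69, 6.22] -3.66
```

Emit:
jog_arm([
  [[-3,-1.5,0.5],-1,87],
  [[-6,-3,0.7],-2,60],
  [[-9,-5,0.7],-3.66,40],
  [[-10,-7,0.7],-3.66,36],
  [[-11,-9,0.7],-3.66,36],
  [[-11.8,-11,0.7],-3.66,36],
  [[-12.5,-13,0.7],-3.66,36],
  [[-13.5,-15,1.5],-3.66,36],
])

```text
time_s: 1.1
eef_pos: [0.4235, 0.1477, 0.1944]
ee_rot: [[-1.0, -0.028, 0.001], [-0.028, 1.0, 0.001], [-0.001, 0.001, -1.0]]
ft_force: [1.2, -0.0, 0.2]
width: 0.0368
grip_force: 0.0
```

Emit:
jog_arm([
  [[0,0,0],0,36],
])

```text
time_s: 1.23
eef_pos: [0.4236, 0.145, 0.1938]
ee_rot: [[-1.0, -0.021, -0.001], [-0.021, 1.0, -0.001], [0.001, -0.001, -1.0]]
ft_force: [-0.5, 0.9, 0.2]
width: 0.0366
grip_force: 0.0
```

```bash
python3 - <<'E'
from rows import *
ry=np.degrees(RACK[2])
rows((at(RACK,0,.05,.13),ry),(at(RACK,0,.05,.036),ry))
E
```

```text
t 1.225 pos [0.4236 0.145  0.1938] yaw -178.79 F [-0.48  0.86  0.16] w 0.0366 g 0.0
[-0.54, -9.15, 2.13] -0.07
[-0.55, -9.15, 5.26] -0.07
```

Emit:
jog_arm([
  [[-0.1,-2,0],-0.07,36],
  [[-0.3,-4,0],-0.07,36],
  [[-0.5,-6,0],-0.07,36],
  [[-0.55,-8,0.5],-0.07,36],
  [[-0.55,-9.15,1.5],-0.07,36],
  [[-0.55,-9.15,2.5],-0.07,36],
  [[-0.55,-9.15,2.5],-0.07,36],
])

```text
time_s: 2.1
eef_pos: [0.4463, -0.1235, 0.1176]
ee_rot: [[-0.999, -0.036, -0.004], [-0.036, 0.999, -0.0], [0.004, 0.0, -1.0]]
ft_force: [0.2, 0.0, 1.1]
width: 0.0359
grip_force: 0.0
```

```bash
python3 - <<'E'
from rows import *
ry=np.degrees(RACK[2])
from plant import camera
for n in("side","top"): c=camera(n); np.savez(n+"1.npz",**c)
a=load("side1.npz");b=load("top1.npz")
crop(a,235,220,110,110,5,"a.png");crop(b,255,175,110,110,5,"b.png")
cv2.imwrite("pics/hov1.png",np.hstack([cv2.imread("a.png"),cv2.imread("b.png")])[:,:1100][:550,:,:][::1])
im=np.hstack([cv2.imread("a.png"),cv2.imread("b.png")]);cv2.imwrite("pics/hov1.png",cv2.resize(im,(800,400)))
rows((at(RACK,0,.05,.036),ry))
E
```

```text
t 2.2 pos [ 0.4481 -0.1235  0.1199] yaw -177.88 F [0.15 0.21 0.36] w 0.0359 g 0.0
[0.09, -0.19, 2.8] 0.08
```

View pics/hov1.png

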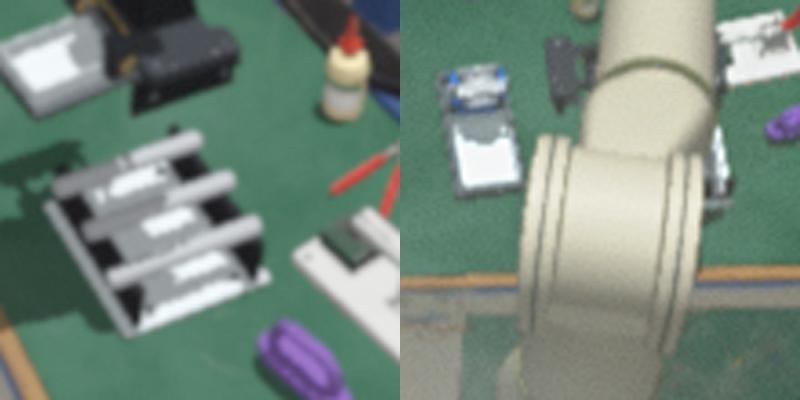

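Emit:
jog_arm([
  [[0.09,-0.19,0],0.08,36],
  [[0.09,-0.19,1.2],0.08,36],
  [[0.09,-0.19,2],0.08,36],
  [[0.09,-0.19,2.5],0.08,36],
  [[0.09,-0.19,2.8],0.08,36],
  [[0.09,-0.19,2.8],0.08,36],
])

```text
time_s: 2.95
eef_pos: [0.4452, -0.13, 0.0353]
ee_rot: [[-1.0, -0.027, -0.0], [-0.027, 1.0, 0.0], [0.0, 0.0, -1.0]]
ft_force: [-0.1, -0.2, 0.6]
width: 0.0361
grip_force: 0.0
```

Emit:
jog_arm([
  [[0,0,0],0,20],
  [[0,0,0],0,8],
  [[0,0,0],0,4],
  [[0,0,0],0,4],
], squeeze=30)

```text
time_s: 3.45
eef_pos: [0.4455, -0.1309, 0.0357]
ee_rot: [[-1.0, -0.027, 0.001], [-0.027, 1.0, -0.001], [-0.001, -0.001, -1.0]]
ft_force: [0.6, -5.3, 3.1]
width: 0.0151
grip_force: 30.0
```

Emit:
jog_arm([
  [[0,0,-0.4],0,4],
  [[0,0,-1.4],0,4],
  [[0,0,-2.5],0,4],
  [[0,0,-3],0,4],
  [[0,0,-3],0,4],
  [[0,0,-3],0,4],
])

```text
time_s: 4.2
eef_pos: [0.4444, -0.1297, 0.1241]
ee_rot: [[-1.0, -0.028, -0.002], [-0.028, 1.0, 0.0], [0.002, 0.0, -1.0]]
ft_force: [-0.9, -0.3, -2.4]
width: 0.0152
grip_force: 30.0
```

```bash
cat > weigh.py <<'E'
from rows import *
from plant import camera
F=[]
for i in range(12): camera("side"); F.append(monitor.get_state()["ft_force"])
F=np.array(F);print("mean F",F.mean(0).round(2),"sd",F.std(0).round(2))
E
cat > totray.py <<'E'
from rows import *
import sys
y=float(sys.argv[1]); yw=np.degrees(TRAY[2])
rows((at(TRAY,0,y,.15),yw),(at(TRAY,0,y,.06),yw),(at(TRAY,0,y,.005),yw))
E
python3 weigh.py; python3 totray.py .02
```

```text
mean F [ 0.13 -0.05 -2.27] sd [0.38 0.37 0.27]
t 4.8 pos [ 0.4451 -0.13    0.1252] yaw -178.43 F [ 0.01 -0.12 -2.15] w 0.0153 g 30.0
[-1.21, 15.64, -0.82] -0.79
[-1.21, 15.64, 2.18] -0.79
[-1.21, 15.64, 4.01] -0.79
```

Emit:
jog_arm([
  [[0,0,1.5],0,4],
  [[0,0,2.3],0,4],
  [[0,0,2.7],0,4],
  [[0,0,2.97],0,4],
  [[0,0,2.97],0,4],
  [[0,0,2.97],0,20],
  [[0,0,2.97],0,36],
  [[0,0,2.97],0,36],
])

```text
time_s: 5.8
eef_pos: [0.4454, -0.1298, 0.0364]
ee_rot: [[-1.0, -0.028, 0.001], [-0.028, 1.0, 0.0], [-0.001, 0.0, -1.0]]
ft_force: [0.6, -0.4, 0.2]
width: 0.0316
grip_force: 0.0
```

```bash
python3 - <<'E'
from rows import *
ry=np.degrees(RACK[2])
rows((at(RACK,0,0,.10),ry),(at(RACK,.0,0,.036),ry))
E
```

```text
t 5.8 pos [ 0.4454 -0.1298  0.0364] yaw -178.42 F [ 0.64 -0.44  0.24] w 0.0316 g 0.0
[-0.01, -1.64, -2.12] -0.01
[-0.01, -1.64, 0.01] -0.01
```

Emit:
jog_arm([
  [[0,0,-0.3],0,36],
  [[0,0,-1.4],0,36],
  [[-0.05,-0.4,-1.6],0,36],
  [[-0.1,-1.66,-1.5],0,36],
  [[-0.1,-1.66,-1.4],0,36],
  [[-0.1,-1.66,-0.5],0,36],
  [[-0.1,-1.66,0],0,36],
  [[-0.1,-1.66,0],0,36],
])

```text
time_s: 6.8
eef_pos: [0.4486, -0.1793, 0.0351]
ee_rot: [[-1.0, -0.028, -0.003], [-0.028, 1.0, 0.0], [0.003, 0.0, -1.0]]
ft_force: [-0.1, 0.3, 0.2]
width: 0.0357
grip_force: 0.0
```

Emit:
jog_arm([
  [[0,0,0],0,20],
  [[0,0,0],0,8],
  [[0,0,0],0,4],
  [[0,0,0],0,4],
  [[0,0,-0.5],0,4],
  [[0,0,-2],0,4],
  [[0,0,-3.5],0,4],
  [[0,0,-4],0,4],
], squeeze=40)

```text
time_s: 7.8
eef_pos: [0.4505, -0.1797, 0.1589]
ee_rot: [[-1.0, -0.028, 0.004], [-0.028, 1.0, 0.001], [-0.004, 0.0, -1.0]]
ft_force: [-0.5, 0.1, -3.6]
width: 0.0152
grip_force: 40.0
```

```bash
python3 weigh.py; python3 totray.py .02
```

```text
mean F [ 0.07 -0.11 -3.56] sd [0.65 0.66 0.72]
t 8.4 pos [ 0.4493 -0.1797  0.1557] yaw -178.43 F [-0.11 -0.07 -2.81] w 0.0148 g 40.0
[-1.11, 17.31, 0.19] -0.79
[-1.12, 17.31, 3.19] -0.79
[-1.12, 17.31, 5.02] -0.79
```

Emit:
jog_arm([
  [[-0.1,1.5,-0.8],0,4],
  [[-0.2,3.5,-1.2],0,4],
  [[-0.4,5.5,-1.2],0,4],
  [[-0.6,7.5,-1.2],-0.2,4],
  [[-0.8,9.5,-1.2],-0.4,4],
  [[-1.0,11.5,-1.2],-0.6,4],
  [[-1.1,13.5,-1.0],-0.79,4],
  [[-1.11,15.5,-0.5],-0.79,4],
])

```text
time_s: 9.4
eef_pos: [0.4704, 0.2882, 0.1713]
ee_rot: [[-0.994, -0.11, 0.001], [-0.11, 0.994, 0.001], [-0.001, 0.001, -1.0]]
ft_force: [1.6, -0.6, -4.0]
width: 0.0149
grip_force: 40.0
```

Emit:
jog_arm([
  [[0,1,0.5],0,4],
  [[0,1.8,1.2],0,4],
  [[0,1.8,1.5],0,4],
])

```text
time_s: 9.78
eef_pos: [0.4625, 0.3414, 0.1243]
ee_rot: [[-0.994, -0.113, -0.002], [-0.113, 0.994, -0.001], [0.002, -0.001, -1.0]]
ft_force: [-0.2, -0.1, -3.6]
width: 0.0149
grip_force: 40.0
```

```bash
python3 totray.py .02
```

```text
t 9.775 pos [0.4625 0.3414 0.1243] yaw -173.5 F [-0.25 -0.12 -3.57] w 0.0149 g 40.0
[-0.19, -0.06, -0.86] 0.03
[-0.2, -0.06, 2.14] 0.03
[-0.2, -0.06, 3.98] 0.03
```

Emit:
jog_arm([
  [[-0.1,-0.06,1.5],0.03,4],
  [[-0.1,-0.06,2.7],0.03,4],
  [[-0.1,-0.06,3.4],0.03,4],
  [[-0.1,-0.06,3.8],0.03,4],
  [[-0.1,-0.06,3.95],0.03,4],
  [[-0.1,-0.06,3.98],0.03,4],
])

```text
time_s: 10.52
eef_pos: [0.4677, 0.3384, 0.0073]
ee_rot: [[-0.994, -0.107, 0.001], [-0.107, 0.994, 0.001], [-0.001, 0.001, -1.0]]
ft_force: [-0.6, -0.7, -3.3]
width: 0.0147
grip_force: 40.0
```

Emit:
jog_arm([
  [[0,0,0],0,15],
  [[0,0,0],0,18],
  [[0,0,0],0,22],
  [[0,0,0],0,24],
  [[0,0,-0.5],0,24],
  [[0,0,-2],0,26],
  [[0,0,-4],0,36],
  [[0,0,-5],0,36],
])

```text
time_s: 11.52
eef_pos: [0.4684, 0.339, 0.1615]
ee_rot: [[-0.994, -0.106, 0.004], [-0.106, 0.994, 0.004], [-0.004, 0.003, -1.0]]
ft_force: [0.1, 1.1, -0.7]
width: 0.034
grip_force: 0.0
```

```bash
python3 - <<'E'
from rows import *
from plant import camera
c=camera("side"); np.savez("side2.npz",**c); crop(c,190,150,130,80,5,"pics/tray1.png")
ry=np.degrees(RACK[2])
rows((at(RACK,0,-.05,.18),ry),(at(RACK,-.0025,-.05,.09),ry),(at(RACK,-.0025,-.05,.036),ry))
E
```

```text
t 11.575 pos [0.4694 0.3398 0.1646] yaw -173.89 F [1.3  1.28 3.41] w 0.035 g 0.0
[2.71, -18.78, -0.63] 0.75
[2.81, -18.79, 2.37] 0.75
[2.82, -18.8, 4.17] 0.75
```

View pics/tray1.png

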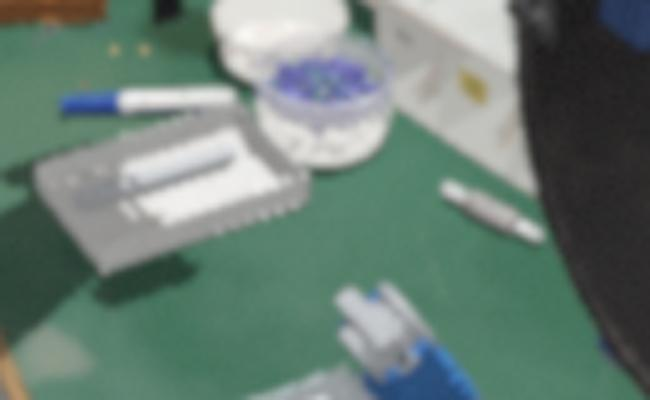

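The first carbide pin lies in the silver tray, from (75,200) to (240,155), and the tray has not moved. Next is the third pin.

Emit:
jog_arm([
  [[0.2,-2,-0.8],0.2,36],
  [[0.5,-4,-0.8],0.4,36],
  [[0.8,-6,-0.8],0.75,36],
  [[1.1,-8,-0.8],0.75,36],
  [[1.4,-10,-0.8],0.75,36],
  [[1.7,-12,-0.8],0.75,36],
  [[2.0,-14,-0.8],0.75,36],
  [[2.4,-16,-0.8],0.75,36],
])

```text
time_s: 12.58
eef_pos: [0.4467, -0.1486, 0.1817]
ee_rot: [[-1.0, -0.029, 0.002], [-0.029, 1.0, 0.001], [-0.002, 0.001, -1.0]]
ft_force: [1.5, -0.2, -1.1]
width: 0.0359
grip_force: 0.0
```

Emit:
jog_arm([
  [[0.2,-1.5,0],0,36],
  [[0.4,-2.8,1],0,36],
  [[0.4,-2.8,2],0,36],
  [[0.4,-2.8,2],0,36],
])

```text
time_s: 13.08
eef_pos: [0.436, -0.2307, 0.1198]
ee_rot: [[-1.0, -0.028, -0.003], [-0.028, 1.0, 0.001], [0.003, 0.001, -1.0]]
ft_force: [0.4, 0.2, -0.2]
width: 0.0358
grip_force: 0.0
```

```bash
python3 - <<'E'
from rows import *
ry=np.degrees(RACK[2])
rows((at(RACK,-.0025,-.05,.036),ry))
E
```

```text
t 13.075 pos [ 0.436  -0.2307  0.1198] yaw -178.42 F [ 0.39  0.19 -0.18] w 0.0358 g 0.0
[-0.34, 0.04, 2.79] -0.01
```

Emit:
jog_arm([
  [[-0.34,0.04,1.2],0,36],
  [[-0.34,0.04,2.2],0,36],
  [[-0.34,0.04,2.8],0,36],
  [[-0.34,0.04,2.8],0,36],
  [[-0.34,0.04,2.8],0,20],
  [[-0.34,0.04,2.8],0,8],
  [[-0.34,0.04,2.8],0,4],
  [[-0.34,0.04,2.8],0,4],
])

```text
time_s: 14.08
eef_pos: [0.4482, -0.231, 0.0377]
ee_rot: [[-1.0, -0.028, 0.002], [-0.028, 1.0, -0.002], [-0.002, -0.002, -1.0]]
ft_force: [0.3, -4.7, 2.1]
width: 0.0143
grip_force: 40.0
```

Emit:
jog_arm([
  [[0,0,-0.5],0,4],
  [[0,0,-2],0,4],
  [[0,0,-3.5],0,4],
  [[0,0,-4.5],0,4],
  [[0,0,-5],0,4],
])

```text
time_s: 14.7
eef_pos: [0.4478, -0.2294, 0.1886]
ee_rot: [[-1.0, -0.029, 0.002], [-0.029, 1.0, 0.0], [-0.002, 0.0, -1.0]]
ft_force: [0.7, 0.2, -4.8]
width: 0.0148
grip_force: 40.0
```

```bash
python3 weigh.py; python3 totray.py -.02
```

```text
mean F [ 0.22 -0.   -3.83] sd [0.44 0.5  0.81]
t 15.3 pos [ 0.4473 -0.2295  0.1864] yaw -178.37 F [ 0.64 -0.48 -4.23] w 0.0148 g 40.0
[-1.35, 17.63, 1.21] -0.78
[-1.36, 17.63, 4.21] -0.78
[-1.36, 17.63, 6.05] -0.78
```

Carbide again, so the first pin (rack y=+50) is the steel one. This one goes to the tray.

Emit:
jog_arm([
  [[-0.1,1.5,-0.2],0,4],
  [[-0.2,3.5,-0.2],0,4],
  [[-0.4,5.5,-0.2],0,4],
  [[-0.6,7.5,-0.2],-0.2,4],
  [[-0.8,9.5,-0.2],-0.4,4],
  [[-1.0,11.5,-0.2],-0.6,4],
  [[-1.2,13.5,0],-0.78,4],
  [[-1.3,15.5,0.5],-0.78,4],
])

```text
time_s: 16.3
eef_pos: [0.4737, 0.2386, 0.172]
ee_rot: [[-0.994, -0.11, 0.001], [-0.11, 0.994, 0.001], [-0.001, 0.001, -1.0]]
ft_force: [0.6, -0.7, -4.1]
width: 0.0147
grip_force: 40.0
```

Emit:
jog_arm([
  [[0,1.2,0.7],0,4],
  [[0,2.0,1.5],0,4],
  [[0,2.0,2],0,4],
  [[0,2.0,2],0,4],
])

```text
time_s: 16.8
eef_pos: [0.4663, 0.2947, 0.1106]
ee_rot: [[-0.994, -0.109, -0.002], [-0.109, 0.994, -0.002], [0.002, -0.002, -1.0]]
ft_force: [-0.3, -0.4, -3.4]
width: 0.0146
grip_force: 40.0
```

```bash
python3 totray.py -.02
```

```text
t 16.8 pos [0.4663 0.2947 0.1106] yaw -173.73 F [-0.28 -0.44 -3.39] w 0.0146 g 40.0
[-0.24, 0.16, -1.31] -0.0
[-0.24, 0.17, 1.69] -0.0
[-0.25, 0.17, 3.52] -0.0
```

Emit:
jog_arm([
  [[-0.15,0.16,1.2],0,4],
  [[-0.15,0.16,2.3],0,4],
  [[-0.15,0.16,3.0],0,4],
  [[-0.15,0.16,3.4],0,4],
  [[-0.15,0.16,3.52],0,4],
  [[-0.15,0.16,3.54],0,4],
])

```text
time_s: 17.55
eef_pos: [0.4712, 0.3015, 0.0064]
ee_rot: [[-0.994, -0.11, 0.001], [-0.11, 0.994, 0.001], [-0.001, 0.001, -1.0]]
ft_force: [-0.1, 0.2, -3.4]
width: 0.0148
grip_force: 40.0
```

Emit:
jog_arm([
  [[0,0,0],0,15],
  [[0,0,0],0,18],
  [[0,0,0],0,22],
  [[0,0,0],0,24],
  [[0,0,-0.5],0,24],
  [[0,0,-2],0,26],
  [[0,0,-4],0,36],
  [[0,0,-6],0,36],
])

```text
time_s: 18.55
eef_pos: [0.4705, 0.3011, 0.1886]
ee_rot: [[-0.994, -0.11, 0.001], [-0.11, 0.994, 0.001], [-0.001, 0.001, -1.0]]
ft_force: [1.2, 0.5, -0.3]
width: 0.0343
grip_force: 0.0
```

```bash
python3 - <<'E'
from rows import *
ry=np.degrees(RACK[2])
rows((at(RACK,.028,.05,.18),ry),(at(RACK,.028,.05,.1),ry),(at(RACK,.028,.05,.03),ry))
E
```

```text
t 18.55 pos [0.4705 0.3011 0.1886] yaw -173.7 F [ 1.17  0.46 -0.34] w 0.0343 g 0.0
[1.46, -14.24, 0.28] 0.78
[1.47, -14.24, 2.94] 0.78
[1.47, -14.24, 5.28] 0.78
```

Emit:
jog_arm([
  [[0.1,-2,-0.2],0.2,36],
  [[0.3,-4,-0.2],0.4,36],
  [[0.6,-6,-0.2],0.78,36],
  [[0.9,-8,-0.2],0.78,36],
  [[1.1,-10,-0.2],0.78,36],
  [[1.3,-12,0],0.78,36],
  [[1.46,-13.8,1],0.78,36],
  [[1.46,-14.24,2.4],0.78,36],
])

```text
time_s: 19.55
eef_pos: [0.4746, -0.132, 0.1148]
ee_rot: [[-1.0, -0.023, 0.004], [-0.023, 1.0, -0.0], [-0.004, -0.0, -1.0]]
ft_force: [0.8, 1.3, -1.4]
width: 0.0361
grip_force: 0.0
```

Emit:
jog_arm([
  [[0,-0.1,0],0,36],
  [[0,-0.1,0],0,36],
])

```text
time_s: 19.8
eef_pos: [0.4749, -0.1305, 0.1152]
ee_rot: [[-1.0, -0.029, 0.001], [-0.029, 1.0, 0.0], [-0.001, 0.0, -1.0]]
ft_force: [1.2, 0.9, 0.4]
width: 0.0359
grip_force: 0.0
```

```bash
python3 - <<'E'
from rows import *
ry=np.degrees(RACK[2])
rows((at(RACK,.028,.05,.03),ry))
E
```

```text
t 19.8 pos [ 0.4749 -0.1305  0.1152] yaw -178.33 F [1.2  0.88 0.42] w 0.0359 g 0.0
[0.04, 0.07, 2.84] 0.01
```

Emit:
jog_arm([
  [[0.04,0.04,1.2],0,36],
  [[0.04,0.04,2.2],0,36],
  [[0.04,0.04,2.84],0,36],
  [[0.04,0.04,2.84],0,36],
  [[0.04,0.04,2.84],0,20],
  [[0.04,0.04,2.84],0,10],
  [[0.04,0.04,2.84],0,10],
  [[0.04,0.04,2.84],0,10],
], squeeze=4)

```text
time_s: 20.8
eef_pos: [0.4735, -0.1301, 0.029]
ee_rot: [[-1.0, -0.028, 0.001], [-0.028, 1.0, -0.0], [-0.001, -0.0, -1.0]]
ft_force: [-0.4, -1.4, 6.2]
width: 0.0163
grip_force: 4.0
```

Emit:
jog_arm([
  [[0.01,0,-0.2],0,10],
  [[0.02,0,-0.4],0,10],
  [[0.06,0,-0.6],0,10],
  [[0.1,0,-0.75],0,10],
  [[0.1,0,-0.75],0,10],
])

```text
time_s: 21.42
eef_pos: [0.47, -0.13, 0.0512]
ee_rot: [[-1.0, -0.028, 0.001], [-0.028, 1.0, 0.0], [-0.001, 0.0, -1.0]]
ft_force: [-0.2, 0.1, -2.2]
width: 0.0162
grip_force: 4.0
```

```bash
python3 - <<'E'
from rows import *
from plant import camera
c=camera("side"); np.savez("side3.npz",**c); crop(c,235,235,90,80,7,"pics/tilt1.png")
rows(); print(monitor.get_state()["torque"])
E
```

```text
t 21.475 pos [ 0.47   -0.1299  0.051 ] yaw -178.36 F [-0.41  0.91 -1.17] w 0.0159 g 4.0
[-0.0414816  -0.03581464  0.0119133 ]
```

View pics/tilt1.png

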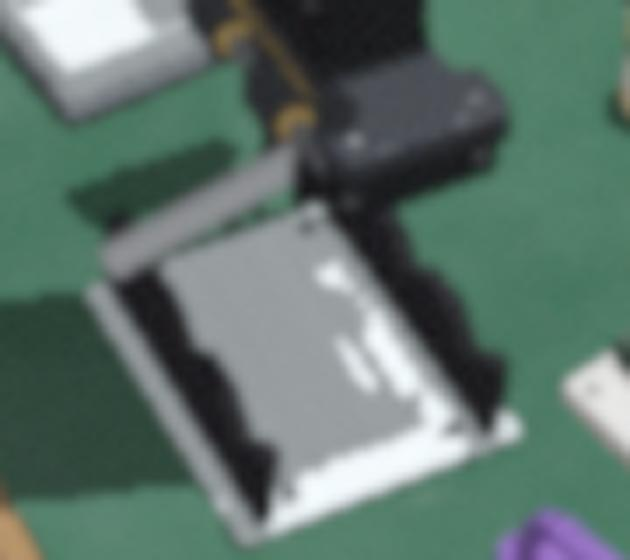

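Emit:
jog_arm([
  [[0.05,0,-0.2],0,10],
  [[0.14,0,-0.4],0,10],
  [[0.24,0,-0.6],0,10],
  [[0.24,0,-0.6],0,10],
  [[0.24,0,-0.6],0,5],
  [[0.24,0,-0.6],0,5],
])

```text
time_s: 22.22
eef_pos: [0.4628, -0.1302, 0.0688]
ee_rot: [[-1.0, -0.029, 0.0], [-0.029, 1.0, -0.0], [-0.0, -0.0, -1.0]]
ft_force: [0.9, 0.2, -1.6]
width: 0.0157
grip_force: 4.0
```

Emit:
jog_arm([
  [[0,0,0],0,4],
  [[0,0,0],0,4],
  [[0,0,-0.5],0,4],
  [[0,0,-1.5],0,4],
  [[0,0,-3],0,4],
  [[0,0,-4],0,4],
  [[0,0,-4],0,4],
  [[0,0,-4],0,4],
], squeeze=60)

```text
time_s: 23.22
eef_pos: [0.4622, -0.1301, 0.1883]
ee_rot: [[-1.0, -0.028, -0.001], [-0.028, 1.0, 0.0], [0.001, 0.0, -1.0]]
ft_force: [0.1, -0.2, -1.9]
width: 0.0145
grip_force: 60.0
```

```bash
python3 - <<'E'
from rows import *
from plant import camera
c=camera("side"); np.savez("side4.npz",**c)
s=monitor.get_state(); u=proj(c,s["eef_pos"])[0].round().astype(int); print(u)
np.save("p4.npy",s["eef_pos"]); np.save("R4.npy",s["ee_rot"]); np.save("u4.npy",u)
x,y=u-[60,55]; crop(c,x,y,110,85,7,"pics/tilt2.png"); print(x,y)
rows()
E
```

```text
[278 227]
218 172
t 23.275 pos [ 0.462  -0.1301  0.1879] yaw -178.37 F [-0.37 -0.06 -1.57] w 0.0146 g 60.0
```

View pics/tilt2.png

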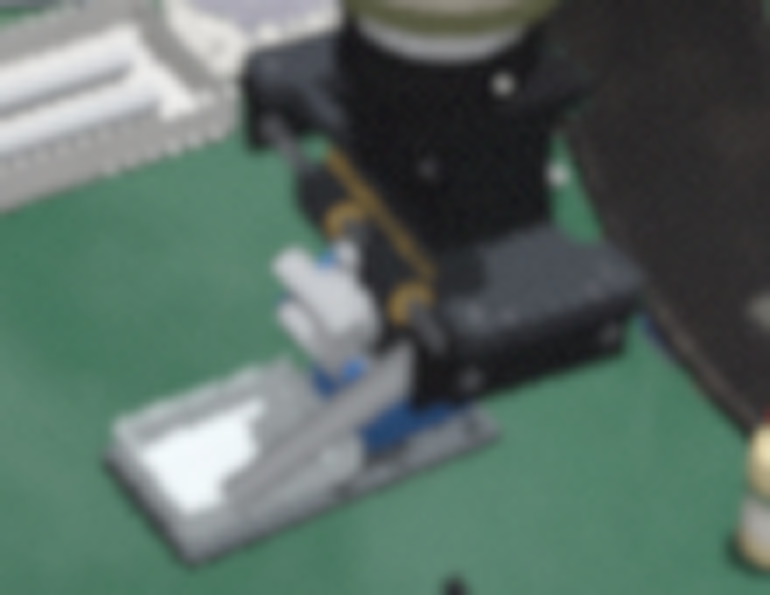

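The pin is held tilted: its lower tip is at crop (240,495) and it goes into the fingers at (400,365). Both carbide pins are in the tray.

```bash
cat > tilt.py <<'E'
from h import *
def inplane(c,uv,p,R):
    "intersect pixel ray with the tool x-z plane through p; return (along -toolx i.e. outwards, up) from TCP"
    a=ground(c,uv,0.); d=a-c["xyz"]; n=R[:,1]
    X=c["xyz"]+d*((p-c["xyz"])@n)/(d@n); v=R.T@(X-p); return np.array([-v[0],-v[2]])
if __name__=="__main__":
    c=load("side4.npz");p=np.load("p4.npy");R=np.load("R4.npy")
    P=[]
    for q in((240,494),(320,445),(395,368)):
        P.append(inplane(c,(np.array(q)+.5)/7-.5+[218,172],p,R)); print(P[-1].round(4))
    d=P[2]-P[0]; print("tilt",np.degrees(np.arctan2(d[1],d[0]))); 
    m=np.array([np.cos(np.pi/6),.5]); g=P[0]+93/1000*m; print("predicted grip (93 from tip at 30deg)",g)
    # which side image: contrast gradient search for edges of the bar
    g=cv2.cvtColor(c["image"],cv2.COLOR_RGB2GRAY).astype(np.float32)
    best=[]
    for th in np.radians(np.arange(22,40,.5)):
        for h in np.arange(.006,.028,.0005):
            s=np.linspace(-.075,-.02,40); sc=0
            for k in(-.008,.008):
                pts=[]
                for off in(k*.85,k*1.2):
                    # silhouette edges: offset perpendicular to axis and view
                    ax=-R[:,0]*np.cos(th)-R[:,2]*np.sin(th); X=p-R[:,2]*h+s[:,None]*ax
                    v=X-c["xyz"]; nn=np.cross(ax,v); nn/=np.linalg.norm(nn,axis=1,keepdims=True)
                    pts.append(proj(c,X+off*nn))
                val=[cv2.remap(g,q[:,0].astype(np.float32)[None],q[:,1].astype(np.float32)[None],1)[0] for q in pts]
                sc+=abs(val[0]-val[1]).mean()
            best.append((sc,np.degrees(th),h))
    best.sort(reverse=True); print(best[:6])
E
python3 tilt.py
```

```text
[-0.0791 -0.0254]
[-0.0444 -0.0129]
[-0.0124  0.0156]
tilt 31.59564889966152
predicted grip (93 from tip at 30deg) [0.00147513 0.02106579]
[(np.float32(25.913061), np.float64(25.5), np.float64(0.016000000000000007)), (np.float32(25.85913), np.float64(25.5), np.float64(0.015500000000000009)), (np.float32(25.851147), np.float64(26.0), np.float64(0.016000000000000007)), (np.float32(25.84431), np.float64(26.0), np.float64(0.016500000000000008)), (np.float32(25.834766), np.float64(26.5), np.float64(0.016500000000000008)), (np.float32(25.788696), np.float64(25.0), np.float64(0.015500000000000009))]
```

```bash
python3 - <<'E'
from rows import *
by=np.degrees(BLK[2])
rows((at(BLK,.1125,0,.20),by),(at(BLK,.1125,0,.1205),by))
E
```

```text
t 23.275 pos [ 0.462  -0.1301  0.1879] yaw -178.37 F [-0.37 -0.06 -1.57] w 0.0146 g 60.0
[-5.4, 5.88, -0.41] -1.07
[-5.41, 5.88, 2.24] -1.07
```

Emit:
jog_arm([
  [[-1,1,-0.5],-0.3,4],
  [[-2.2,2.3,-0.5],-0.6,4],
  [[-3.4,3.6,-0.5],-0.9,4],
  [[-4.5,4.8,-0.5],-1.07,4],
  [[-5.4,5.88,-0.5],-1.07,4],
  [[-5.4,5.88,-0.5],-1.07,4],
  [[-5.4,5.88,0.5],-1.07,4],
  [[-5.4,5.88,0.7],-1.07,4],
])

```text
time_s: 24.28
eef_pos: [0.6178, 0.0498, 0.1651]
ee_rot: [[-0.99, -0.139, -0.005], [-0.139, 0.99, -0.001], [0.005, -0.001, -1.0]]
ft_force: [-0.3, -0.9, -1.0]
width: 0.0146
grip_force: 60.0
```

```bash
cat > look.py <<'E'
from rows import *
from plant import camera
import sys
n=sys.argv[1]
s=monitor.get_state(); b=pose([0,0,0],(0,0,0))
c=camera("side");t=camera("top")
np.savez(f"side{n}.npz",**c);np.savez(f"top{n}.npz",**t)
m=at(BLK,.03,0,.09)
u=proj(c,m)[0].round().astype(int)-[42,34]; v=proj(t,m)[0].round().astype(int)-[42,34]
crop(c,*u,70,68,6,"a.png");crop(t,*v,60,68,6,"b.png");print("side0",u,"top0",v)
cv2.imwrite(f"pics/look{n}.png",np.hstack([cv2.imread("a.png"),cv2.imread("b.png")]))
by=np.degrees(BLK[2])
rows((at(BLK,.1125,0,.1205),by))
for q in((.0195,0,.086),(.0325,0,.0935)): print("proj bushing pts",(proj(c,at(BLK,*q))[0]-u).round(1)*6)
E
python3 look.py 5
```

```text
side0 [232 177] top0 [234 157]
t 24.375 pos [0.6187 0.05   0.1669] yaw -172.0 F [-0.31  0.03 -2.39] w 0.0147 g 60.0
[-0.02, 0.03, 1.55] -0.01
proj bushing pts [236.4 217.8]
proj bushing pts [256.8 199.2]
```

View pics/look5.png

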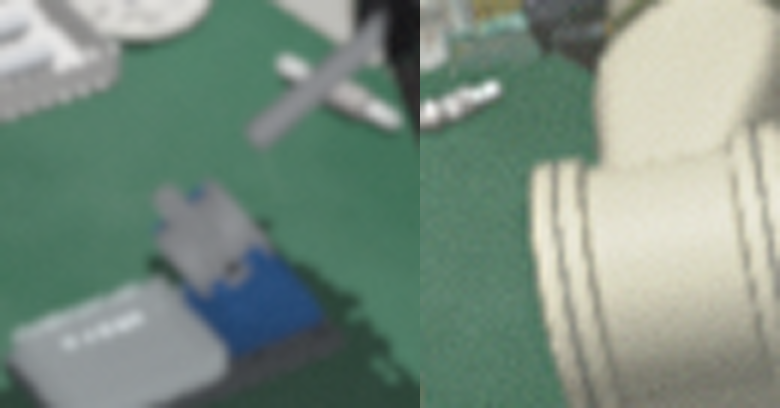

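```bash
python3 - <<'E'
from rows import *
from tilt import inplane
c=load("side5.npz"); s=monitor.get_state(); R=s["ee_rot"].copy(); p=np.array([.6187,.05,.1669])
w=np.radians(8.0);R=np.array([[-np.cos(w),-np.sin(w),0],[-np.sin(w),np.cos(w),0],[0,0,-1]]);R[:,1]=[-np.sin(w),np.cos(w),0]
for q in((260,138),(312,90),(363,44)): print(inplane(c,(np.array(q)+.5)/6-.5+[232,177],p,R).round(4))
E
```

```text
[-0.0818 -0.0283]
[-0.0496 -0.0091]
[-0.0179  0.009 ]
```

Emit:
jog_arm([
  [[-0.04,0.03,0.8],-0.01,4],
  [[-0.04,0.03,1.53],-0.01,4],
  [[-0.04,0.03,1.53],-0.01,4],
  [[-0.04,0.03,1.53],-0.01,4],
])

```text
time_s: 24.88
eef_pos: [0.6213, 0.0516, 0.1235]
ee_rot: [[-0.99, -0.141, 0.002], [-0.141, 0.99, 0.0], [-0.002, 0.0, -1.0]]
ft_force: [-0.2, 0.5, -3.1]
width: 0.0145
grip_force: 60.0
```

```bash
python3 - <<'E'
from rows import *
by=np.degrees(BLK[2]); c=np.cos(np.pi/6)
tg=[(at(BLK,.0195+z*c+.081,0,.086+z*.5+.0275),by) for z in (.013,.0,-.01,-.02,-.03,-.045,-.056)]
rows(*tg)
E
```

```text
t 24.875 pos [0.6213 0.0516 0.1235] yaw -171.9 F [-0.17  0.5  -3.07] w 0.0145 g 60.0
[0.11, -0.01, 0.12] 0.01
[0.48, -0.01, 0.33] 0.01
[0.77, -0.01, 0.5] 0.01
[1.06, -0.01, 0.66] 0.01
[1.35, -0.01, 0.83] 0.01
[1.78, -0.01, 1.08] 0.01
[2.1, -0.01, 1.26] 0.01
```

Emit:
jog_arm([
  [[0.11,-0.01,0.12],0.01,4],
  [[0.3,-0.01,0.23],0.01,4],
  [[0.48,-0.01,0.33],0.01,4],
  [[0.62,-0.01,0.41],0.01,4],
  [[0.7,-0.01,0.46],0.01,4],
  [[0.7,-0.01,0.46],0.01,4],
])

```text
time_s: 25.62
eef_pos: [0.6006, 0.0487, 0.1088]
ee_rot: [[-0.99, -0.14, 0.002], [-0.14, 0.99, 0.0], [-0.002, 0.0, -1.0]]
ft_force: [3.3, 1.3, 0.0]
width: 0.0147
grip_force: 60.0
```

```bash
python3 look.py 6; python3 - <<'E'
from rows import *
by=np.degrees(BLK[2]); c=np.cos(np.pi/6)
tg=[(at(BLK,.0195+z*c+.081,0,.086+z*.5+.0275),by) for z in (-.01,-.02,-.03,-.045,-.056,-.06)]
rows(*tg)
E
```

```text
side0 [232 177] top0 [234 157]
t 25.725 pos [0.6006 0.0487 0.1087] yaw -171.94 F [3.31 0.32 0.84] w 0.0146 g 60.0
[-0.62, -0.01, -0.39] 0.0
proj bushing pts [236.4 217.8]
proj bushing pts [256.8 199.2]
t 25.725 pos [0.6006 0.0487 0.1087] yaw -171.94 F [3.31 0.32 0.84] w 0.0146 g 60.0
[0.07, -0.01, 0.01] 0.0
[0.36, -0.01, 0.17] 0.0
[0.65, -0.01, 0.34] 0.0
[1.08, -0.01, 0.59] 0.0
[1.4, -0.01, 0.77] 0.0
[1.52, -0.01, 0.84] 0.0
```

View pics/look6.png

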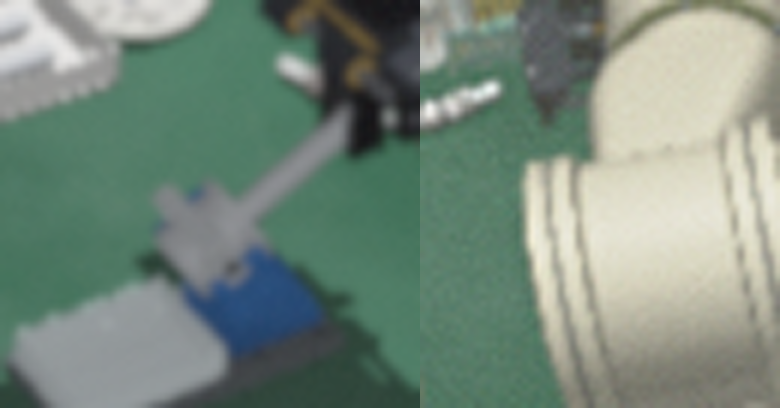

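Emit:
jog_arm([
  [[0.08,-0.01,0.05],0,4],
  [[0.15,-0.01,0.08],0,4],
  [[0.15,-0.01,0.08],0,4],
])

```text
time_s: 26.1
eef_pos: [0.6003, 0.0485, 0.109]
ee_rot: [[-0.99, -0.14, 0.011], [-0.14, 0.99, 0.002], [-0.011, 0.0, -1.0]]
ft_force: [14.9, 2.0, 7.7]
width: 0.0144
grip_force: 60.0
```

```bash
python3 weigh.py; python3 -c "
from rows import *
rows()"
```

```text
mean F [14.85  2.31  7.85] sd [0.48 0.29 0.42]
t 26.7 pos [0.6003 0.0485 0.1089] yaw -171.92 F [14.71  2.33  7.78] w 0.0145 g 60.0
```

```bash
python3 - <<'E'
from rows import *
a=load("side5.npz");b=load("side6.npz")
d=np.abs(b["image"].astype(float)-a["image"]).sum(2).astype(np.float32)
p=np.array([.6006,.0487,.1088]); w=np.radians(8.06); out=np.array([np.cos(w),np.sin(w),0]);up=np.array([0,0,1.])
tip=p-.081*out-.0275*up; ax=np.cos(np.radians(29.5))*out+np.sin(np.radians(29.5))*up
s=np.arange(-.02,.05,.003)
for k in(-.003,0,.003):
    v=tip-b["xyz"]; n=np.cross(ax,v);n/=np.linalg.norm(n)
    q=proj(b,tip+s[:,None]*ax+k*n).astype(np.float32); print(k,cv2.remap(d,q[None,:,0].copy(),q[None,:,1].copy(),1)[0].round().astype(int))
print((s*1000).round().astype(int)); print("head edge: step at s; tip est in block",pose([0,0,0],(0,0,0)).shape)
E
```

```text
-0.003 [ 1  1  1  2  1  2  1  2  1  6 22 55 87 95 95 94 88 85 84 87 90 95 95 97]
0 [  2   1   1   2   1   1   1   2   1   4  16  59  99 118 118 118 121 112
 109 107 112 119 118 117]
0.003 [  3   1   2   1   1   2   2   0   1   4  19  57 101 118 125 120 116 116
 108 105 112 112 111 111]
[-20 -17 -14 -11  -8  -5  -2   1   4   7  10  13  16  19  22  25  28  31
  34  37  40  43  46  49]
head edge: step at s; tip est in block (1, 3)
```

Emit:
jog_arm([
  [[0.06,0,0.03],0,4],
  [[0.12,0,0.07],0,4],
  [[0.18,0,0.1],0,4],
  [[0.24,0,0.14],0,4],
  [[0.3,0,0.17],0,4],
])

```text
time_s: 27.32
eef_pos: [0.5859, 0.0462, 0.1]
ee_rot: [[-0.99, -0.14, -0.001], [-0.14, 0.99, -0.0], [0.001, 0.0, -1.0]]
ft_force: [0.3, 0.3, -2.1]
width: 0.0147
grip_force: 60.0
```

Emit:
jog_arm([
  [[0.12,0,0.07],0,4],
  [[0.24,0,0.14],0,4],
  [[0.36,0,0.21],0,4],
  [[0.48,0,0.28],0,4],
  [[0.6,0,0.35],0,4],
  [[0.7,0,0.4],0,4],
  [[0.7,0,0.4],0,4],
])

```text
time_s: 28.2
eef_pos: [0.5652, 0.0433, 0.0882]
ee_rot: [[-0.99, -0.14, -0.001], [-0.14, 0.99, -0.0], [0.001, 0.0, -1.0]]
ft_force: [0.5, 0.9, -2.0]
width: 0.0146
grip_force: 60.0
```

```bash
python3 -c "
from rows import *
from plant import camera
rows()
for n in('side',):
  c=camera(n); a=load('side2.npz')
  for z in(.012,):
    P=np.array([at(BLK,x,y,.014) for x in np.arange(-.095,-.01,.012) for y in(-.022,0,.022)])
    q=proj(c,P).round().astype(int); i=c['image'][q[:,1],q[:,0]].astype(int); j=a['image'][q[:,1],q[:,0]].astype(int)
    for k in range(len(q)): print(P[k].round(3)[:2],i[k],j[k])
  np.savez('side7.npz',**c)
"
```

```text
t 28.2 pos [0.5652 0.0433 0.0882] yaw -171.95 F [ 0.53  0.9  -2.04] w 0.0146 g 60.0
[0.417 0.   ] [143 148 151] [145 151 153]
[0.414 0.022] [144 149 151] [179 186 189]
[0.41  0.044] [138 144 146] [153 159 162]
[0.428 0.002] [151 158 160] [158 164 166]
[0.425 0.023] [149 155 158] [240 247 249]
[0.422 0.045] [149 156 158] [240 247 250]
[0.44  0.003] [152 157 160] [155 160 163]
[0.437 0.025] [149 155 158] [240 247 250]
[0.434 0.047] [150 156 159] [241 247 250]
[0.452 0.005] [151 157 160] [170 176 179]
[0.449 0.027] [149 154 156] [240 246 249]
[0.446 0.049] [150 156 158] [240 246 249]
[0.464 0.007] [150 157 159] [159 166 168]
[0.461 0.029] [155 107  82] [221 228 231]
[0.458 0.05 ] [148 153 155] [239 246 249]
[0.476 0.008] [152 158 160] [156 162 165]
[0.473 0.03 ] [154 107  83] [150 156 159]
[0.47  0.052] [150 126 117] [199 205 208]
[0.488 0.01 ] [150 156 158] [156 162 164]
[0.485 0.032] [147 152 154] [150 156 158]
[0.482 0.054] [151 141 137] [153 160 161]
[0.5   0.012] [149 156 158] [151 158 160]
[0.497 0.034] [144 151 153] [145 151 154]
[0.494 0.055] [146 152 155] [150 156 158]
```

Emit:
jog_arm([
  [[-0.3,0,-0.17],0,4],
  [[-0.7,0,-0.4],0,4],
  [[-1.1,0,-0.63],0,4],
  [[-1.5,0,-0.86],0,4],
  [[-1.9,0,-1.09],0,4],
  [[-2.1,0,-1.25],0,4],
  [[-2.1,0,-2.5],0,4],
  [[-2.1,0,-3.7],0,4],
])

```text
time_s: 29.25
eef_pos: [0.6282, 0.0521, 0.2006]
ee_rot: [[-0.99, -0.14, -0.001], [-0.14, 0.99, -0.0], [0.001, -0.0, -1.0]]
ft_force: [-0.1, 0.3, -1.6]
width: 0.0148
grip_force: 60.0
```

```bash
python3 - <<'E'
from rows import *
from plant import camera
from tilt import inplane
ry=np.degrees(RACK[2])
rows(((.4628,-.1302,.19),ry),((.4628,-.1302,.074),ry))
c=camera("side"); im=c["image"].astype(int)
m=(im[:,:,0]-im[:,:,2]>45)&(im[:,:,0]>100); m[:200]=0; m[:,:230]=0; m[260:]=0; m[:,300:]=0
yy,xx=np.nonzero(m); print(len(xx)); 
if len(xx): P=ground(c,(xx.mean(),yy.mean()),.021); print(P, pose([0,0,-BLK[2]],P-[BLK[0],BLK[1],0]))
E
```

```text
t 29.25 pos [0.6282 0.0521 0.2006] yaw -171.96 F [-0.15  0.34 -1.62] w 0.0148 g 60.0
[6.31, -5.25, 0.36] 1.07
[6.31, -5.25, 4.22] 1.07
28
[0.46654297 0.02950293 0.021     ] [[-0.04143626  0.00020764  0.021     ]]
```

Slug is in the pan at block x≈-41 mm. Next, the steel pin goes back to the rack.

Emit:
jog_arm([
  [[0.5,-1,-0.2],0.2,4],
  [[1.3,-2.4,-0.2],0.4,4],
  [[2.5,-3.6,-0.2],0.7,4],
  [[3.8,-4.6,-0.1],1.07,4],
  [[5.2,-5.25,0],1.07,4],
  [[6.31,-5.25,0.3],1.07,4],
  [[6.31,-5.25,1.6],1.07,4],
  [[6.31,-5.25,2.5],1.07,4],
])

```text
time_s: 30.3
eef_pos: [0.4618, -0.1308, 0.1236]
ee_rot: [[-1.0, -0.027, 0.0], [-0.027, 1.0, 0.001], [-0.0, 0.001, -1.0]]
ft_force: [0.0, 0.3, -1.7]
width: 0.0148
grip_force: 60.0
```

Emit:
jog_arm([
  [[0,0,0.5],0,4],
  [[0,0,0.5],0,4],
])

```text
time_s: 30.55
eef_pos: [0.4622, -0.1306, 0.1091]
ee_rot: [[-1.0, -0.028, -0.002], [-0.028, 1.0, -0.0], [0.002, -0.0, -1.0]]
ft_force: [0.1, -0.4, -2.5]
width: 0.0145
grip_force: 60.0
```

```bash
python3 - <<'E'
from rows import *
ry=np.degrees(RACK[2])
rows(((.4628,-.1302,.074),ry),((.4628,-.1302,.069),ry),((.47,-.1302,.051),ry),((.4735,-.1302,.0295),ry))
E
```

```text
t 30.55 pos [ 0.4622 -0.1306  0.1091] yaw -178.41 F [ 0.09 -0.42 -2.55] w 0.0145 g 60.0
[-0.02, 0.01, 1.17] -0.01
[-0.02, 0.01, 1.34] -0.01
[-0.26, 0.01, 1.94] -0.01
[-0.38, 0.0, 2.65] -0.01
```

Emit:
jog_arm([
  [[-0.02,0,0.6],0,4],
  [[-0.02,0,1.1],0,4],
  [[-0.02,0,1.25],0,4],
  [[-0.02,0,1.34],0,4],
  [[-0.02,0,1.38],0,4],
  [[-0.02,0,1.38],0,4],
])

```text
time_s: 31.3
eef_pos: [0.4638, -0.1304, 0.0687]
ee_rot: [[-1.0, -0.028, 0.001], [-0.028, 1.0, -0.0], [-0.001, -0.0, -1.0]]
ft_force: [-0.1, -1.5, 0.2]
width: 0.0148
grip_force: 60.0
```

Emit:
jog_arm([
  [[0,0,0],0,10],
  [[-0.05,0,0.1],0,10],
  [[-0.1,0,0.2],0,10],
  [[-0.15,0,0.3],0,10],
  [[-0.19,0,0.42],0,10],
  [[-0.24,0,0.56],0,10],
  [[-0.24,0,0.56],0,10],
], squeeze=4)

```text
time_s: 32.17
eef_pos: [0.4704, -0.13, 0.051]
ee_rot: [[-1.0, -0.028, -0.001], [-0.028, 1.0, -0.0], [0.001, -0.0, -1.0]]
ft_force: [0.5, -0.6, -1.9]
width: 0.0153
grip_force: 4.0
```

Emit:
jog_arm([
  [[-0.05,0,0.2],0,10],
  [[-0.08,0,0.35],0,10],
  [[-0.1,0,0.5],0,10],
  [[-0.12,0,0.6],0,10],
  [[-0.12,0,0.68],0,10],
  [[-0.12,0,0.72],0,10],
  [[-0.12,0,0.72],0,10],
])

```text
time_s: 33.05
eef_pos: [0.4744, -0.1301, 0.0301]
ee_rot: [[-1.0, -0.028, 0.001], [-0.028, 1.0, -0.0], [-0.001, -0.0, -1.0]]
ft_force: [-0.4, -0.6, 2.8]
width: 0.0154
grip_force: 4.0
```

```bash
cat > chk.py <<'E'
from rows import *
from plant import camera
from tilt import inplane
# compare original picture with present one near pin1 for its visible -x end
c=camera("side");a=load("side0.npz")
def prof(c,x,z=.045):
    P=np.array([at(RACK,x,.05,zz) for zz in np.arange(.02,.08,.004)]);q=proj(c,P).astype(np.float32)
    g=cv2.cvtColor(c["image"],cv2.COLOR_RGB2GRAY); return cv2.remap(g,q[None,:,0].copy(),q[None,:,1].copy(),1)[0]
for x in(-.062,-.04,-.02,0,.02,.045,.06): print(x,prof(a,x),prof(c,x))
rows()
E
python3 chk.py
```

```text
-0.062 [ 80  61  57  82 118 150 176 193 199 182 138  85  66  79  91] [ 83  62  58  81 110 127 134 134 127 108  79  52  42  47  53]
-0.04 [174 204 213 205 184 174 188 201 202 183 146 117 105 103 102] [102 124 134 137 137 138 140 138 131 121 108  92  74  62  59]
-0.02 [239 240 233 213 186 175 189 202 204 186 154 123 109 106 104] [155 155 152 145 139 139 140 137 132 122 112  93  72  63  61]
0 [238 240 234 215 190 179 191 203 205 191 160 125 112 110 112] [155 154 151 144 140 140 140 137 130 117  96  75  73  83  88]
0.02 [234 230 222 206 185 179 192 203 203 185 153 125 116 114 115] [147 143 138 132 127 124 124 122 113  97  92  98 102  92  71]
0.045 [ 38  35  49  88 134 169 192 204 202 179 139 110 105 110 115] [31 35 41 52 62 70 72 65 52 47 47 47 49 57 65]
0.06 [ 38  47  68 101 138 168 188 195 185 158 129 115 113 114 115] [49 61 73 80 83 82 80 79 79 78 80 80 79 78 75]
t 33.1 pos [ 0.4744 -0.1301  0.0301] yaw -178.38 F [-0.26 -2.48  3.4 ] w 0.016 g 4.0
```

Emit:
jog_arm([
  [[0,0,0],0,17],
  [[0,0,0],0,18],
  [[0,0,0],0,22],
  [[0,0,0],0,30],
  [[0,0,0],0,36],
  [[0,0,-0.5],0,36],
  [[0,0,-2.5],0,36],
  [[0,0,-4],0,36],
])

```text
time_s: 34.1
eef_pos: [0.4744, -0.1304, 0.1528]
ee_rot: [[-1.0, -0.028, 0.002], [-0.028, 1.0, -0.0], [-0.002, -0.0, -1.0]]
ft_force: [1.5, 0.6, -0.3]
width: 0.0359
grip_force: 0.0
```

Emit:
jog_arm([
  [[0.5,1,-2],0,36],
  [[0.5,3,-3],0,36],
  [[0.5,5,-3],0,36],
  [[0.5,6,-3],0,36],
  [[0.5,6,-3],0,36],
])

```text
time_s: 34.72
eef_pos: [0.4538, 0.052, 0.2408]
ee_rot: [[-0.999, -0.033, 0.001], [-0.033, 0.999, 0.0], [-0.001, 0.0, -1.0]]
ft_force: [-0.3, -0.1, 0.3]
width: 0.0358
grip_force: 0.0
```

```bash
python3 chk.py; python3 - <<'E'
from rows import *
from plant import camera
c=camera("side"); g=cv2.cvtColor(c["image"],cv2.COLOR_RGB2GRAY)
for x in(-.085,-.06,0,.06):
    P=np.array([at(TRAY,x,y,.012) for y in np.arange(-.05,.051,.005)]);q=proj(c,P).astype(np.float32)
    print(x,cv2.remap(g,q[None,:,0].copy(),q[None,:,1].copy(),1)[0])
E
```

```text
-0.062 [ 80  61  57  82 118 150 176 193 199 182 138  85  66  79  91] [ 82  64  61  86 121 152 180 202 209 189 143  88  64  65  66]
-0.04 [174 204 213 205 184 174 188 201 202 183 146 117 105 103 102] [180 210 219 211 189 181 199 215 216 196 156 123 110 107 107]
-0.02 [239 240 233 213 186 175 189 202 204 186 154 123 109 106 104] [245 246 239 219 193 182 198 215 217 196 159 127 114 111 109]
0 [238 240 234 215 190 179 191 203 205 191 160 125 112 110 112] [244 247 240 222 197 185 199 214 215 196 162 129 117 116 117]
0.02 [234 230 222 206 185 179 192 203 203 185 153 125 116 114 115] [240 237 228 212 192 186 199 212 211 194 162 132 120 119 119]
0.045 [ 38  35  49  88 134 169 192 204 202 179 139 110 105 110 115] [ 41  39  54  96 141 174 197 211 209 186 148 116 110 115 120]
0.06 [ 38  47  68 101 138 168 188 195 185 158 129 115 113 114 115] [ 42  50  71 107 145 174 194 202 195 171 142 123 118 120 119]
t 34.775 pos [0.454  0.05   0.2407] yaw -178.27 F [ 0.31 -0.46  0.13] w 0.0359 g 0.0
-0.085 [203 219 222 224 228 228 228 225 224 227 226 228 227 224 223 222 226 223
 214 190 160]
-0.06 [159 160 162 165 159 161 181 201 215 221 208 180 160 167 190 207 221 230
 229 215 187]
0 [158 159 161 162 158 164 187 207 220 225 212 187 162 177 198 216 225 229
 227 211 187]
0.06 [161 162 180 206 229 230 226 225 229 232 235 235 226 214 215 222 229 233
 229 214 186]
```

The steel pin's image profile matches its starting pose, both carbide pins are in the tray, and the slug is in the pan. Handing in.

```bash
python3 -c "
from plant import workorder
print(workorder.hand_in())"
```

```text
the job is handed in; nothing more can be done
None
```

The job is handed in, at about 35 s of robot time: both carbide pins lie in the tray, the slug is in its pan, and the steel pin is back in its rack notches; the hand-in returned no verdict.

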